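# Slide a loaded parts basket up to the washer stop

## Robot

A 6-joint arm with a two-finger parallel gripper is mounted at the origin on the work surface. World frame = base frame: x ahead of the robot, y to its left, z up, the work surface at z = 0. Lengths are in mm, angles in rad, forces in N, time in s.
With the tool pointing down it reaches from about 325 to 750 mm from the base axis. Payload 7.6 kg.
Tool frame: the origin (TCP) lies midway between the tips of the shut fingers; the grasp point (between the pads) lies ctrl.hold_point_z behind it (ctrl.hold_point_z is the distance from the TCP to the grasp point, in mm); x points along the fingers, y is the direction in which the jaws open and shut, and the axes are right-handed (so a half turn about x gives the same grasp; the last joint's range is limited). The gripper opens to 85 mm and grips with 20 to 120 N. Pads are 22 mm wide; open, the fingers measure 114 mm over their backs; the gripper's body (76 mm by 85 mm) begins 54 mm behind the grasp point. The pads swing forward as they close: fully open they stand 13 mm farther back than shut.
Start: joints at [-1.299, 0.052, 1.401, -0, 1.689, -0.07], TCP at [175.996, -494.642, 231.323] pointing down, gripper open.
Joint ranges: [-2.9, 2.9], [-0.91, 2.17], [0.12, 2.37], [-1.06, 4.2], [0.26, 2.73], [-2.93, 2.93]. Speed limits (rad/s): [2.57, 2.57, 3.01, 3.14, 3.14, 3.14].

## Interface

Orientations are given as a unit quaternion [x, y, z, w].
In Python, from workcell import ctrl, imaging gives the robot as it stands.
- The arm moves only by the tool move_arm, never from a script. Its argument "increments" is a list of rows, each an object of numbers: "wx", "wy", "wz": the turn, a rotation vector about the tool's x, y, z in rad; "dx", "dy", "dz": the shift along the tool's x, y, z in m; "jaw": the finger opening in m, from 0 to 0.0854. A call has 1 to 20 rows; each row shifts and turns the pose as measured when the row begins, along the tool's axes as they then stand; what a row does not reach is not made up. A row lasts 1/12 s, in which the tool goes at most 41.7 mm and 7.16 degrees, less where a joint would pass 70% of its speed; a pose out of reach is approached as far as the arm can. A call is refused whole if a number of a shift passes 0.0417 or a number of a turn 0.125, either way. A call with a gripper value outside its range is refused whole. The fingers move at their own pace and stop on an object; the grip force is fixed at half the most. Time passes only in rows, so rows that do not move let the fingers close. It gives the time, the measured TCP pose, the force and the opening at its end, in the units of the state.
- ctrl.observe(): the state, without advancing time (a new reading comes with each control period).
- imaging.read_camera(name): name is "side" or "top" or "wrist"; returns the picture (384x512x3 uint8, red, green, blue); there is no depth.
- imaging.calibration(name): a dict with "fx", "fy", "cx", "cy" (pixels), "rvec" (rotation vector, rad) and "tvec" (3), from world to camera coordinates, as OpenCV has them. Camera axes: x right, y down, z forward; pixel columns grow to the right and rows downward; lengths in mm; the calibration is good to about 2 mm. The wrist camera is an equidistant fisheye: a pixel r from the principal point sees the ray r / f radians off the axis. A picture is of the moment at which its call begins: read the wrist's pose just before it. calibration takes no time and is no camera call; for the wrist camera it gives the pose at the moment of the call.
- ctrl.close_job(): hands the job in, once; it reports no verdict.
The state is a dict: "time": time; "joint_positions": joint angles; "joint_velocities": joint speeds; "effort": joint torques, N m; "eef_pos": TCP position; "tool_rot": TCP orientation; "force": force on the tool from outside, world axes, zero at the start; "moment": the same for the moment, N m; "finger_gap": finger opening in mm.
Only numpy, scipy, OpenCV 4.12 (cv2) and the standard library are available. Lean on these libraries where they do the work, as an engineer would, in place of code of your own. Each camera call takes 0.05 s, during which the arm holds its last target. There are 200 camera calls.

## Task

Push the tall, heavy parts basket across the washer deck until its blue base frame stands flush and square against the red stop bar, between the two yellow side lines. Push it low, on the blue base frame only, so that it slides upright and never tips; do not lift it or push on its wire cage or handle. Leave the camshaft, the can and the brush where they are.

Things in the scene. Friction and masses are not known exactly. Their poses are not given: they have to be found in the camera images.
- basket: Loaded parts basket, 1.2 to 1.9 kg. Base: blue block frame 130 mm along its x by 150 mm along y, upright faces from 6 to 34 mm above the deck. Origin: centre of its underside, on the deck; z up. Its x axis points roughly to the stop: push the face 65 mm behind the origin (-x); the face 65 mm ahead (+x) meets the stop. Turned by up to 15 degrees from the dock at the start.
- basket_mid (a point): Centre of the blue base frame, 20 mm above the basket's underside. Four rubber feet reach only 48 mm from this axis along x; friction on the deck is about 0.5 to 0.75, so pushes higher than about 60 mm above the deck can tip the basket.
- cage: Steel wire cage fixed on the base frame, not to be pushed on: 92 mm along x by 116 mm along y, set in 19 mm (x) and 17 mm (y) from the frame's faces, from 34 to 199 mm above the deck, with a thin bail handle over it to 243 mm. Origin and axes are the basket's own (on the deck, under its middle).
- dock: Fixed red stop bar 25 x 240 mm, 45 mm high, with a yellow taped bay before it. Origin: foot of the middle of the stop face, on the deck. x level, into the stop (the way the basket goes), y along the bar, z up. Yellow side lines: inner edges at y = -95 and +95 mm, x from -155 to 0. Basket home: its origin at x = -65 mm, y = 0, x axes parallel.
- camshaft: Loose steel camshaft, 296 mm long, 36 mm thick, lying on the deck beyond the work; origin under its middle, x along it. Leave alone.
- degreaser: Loose can with green label, 60 mm diameter, 150 mm high, upright; origin at the centre of its underside. Leave alone.
- brush: Loose cleaning brush lying flat on the deck beyond the stop bar's far end; origin on its underside, x along it. Leave alone.
Not all that is in view belongs to the job. There is more than one size of the basket; the one meant has the size given above.

How it is judged (in metres and radians):
On the way:
1. the fingers push the blue base frame while the basket stands upright (contact force between the fingers and basket above 1 N and angle between basket's own z axis and vertical below 0.1 rad and distance of basket from where it was at the start of the episode above 0.03 m), for 0.1 s.
At the end, for the whole second after the job is handed in: The basket stands upright and still on the deck, its base frame within 6 mm of the stop face and square to it within 4 degrees, and within 22 mm of the middle of the bay sideways (x of basket in the frame of dock between -0.071 and -0.06 m and y of basket in the frame of dock between -0.022 and 0.022 m and angle between the x axis of basket and the x axis of dock, either way round below 0.07 rad and angle between basket's own z axis and vertical below 0.03 rad and height (world z) of basket below 0.005 m and linear speed of basket below 0.01 m/s); the robot touches nothing.
It fails at once if the basket tips by more than 8 degrees (angle between basket's own z axis and vertical above 0.14 rad).
It fails at once if the basket is lifted (height (world z) of basket_mid above 0.032 m).
It fails at once if the robot pushes on the cage or handle (contact force between any of the fingers, the arm and cage above 2 N).
It fails at once if a bystander is disturbed (distance of any of camshaft, degreaser, brush from where it was at the start of the episode above 0.015 m).
It also fails if it takes over 38 s, if anything falls off the work surface, if the arm or the gripper's body presses on something with over 40 N, if the wrist force passes 120 N, or if a joint passes its speed limit or range.

## Working session

There is one attempt and no reset: what is moved stays moved. The work goes in short steps, Python scripts to look and compute and a tool call to move; the robot and the scene stay as the last step left them, time stands still between calls to the robot, and variables do not carry over. Pictures are saved under pics/ and viewed, about 8 in all and at most 12, crops included, and the job is handed in when it is done.

Besides the shell and the picture viewer there is one more tool, called after ">>>" as name(argument=value, ...), one argument or row to a line, values as JSON. move_arm: Moves the arm, as the interface text tells. Its arguments: {"type":"object","properties":{"increments":{"type":"array"}},"required":["increments"]}

```bash
mkdir -p pics
cat > h.py <<'E'
import numpy as np, cv2
from workcell import ctrl, imaging
def snap(n,f):
    im=imaging.read_camera(n); cv2.imwrite('pics/'+f,im[:,:,::-1]); return im
def ray(n,u,v,z):
    c=imaging.calibration(n); R=cv2.Rodrigues(np.array(c['rvec'],float))[0]; t=np.array(c['tvec'],float).ravel()
    d=R.T@np.array([(u-c['cx'])/c['fx'],(v-c['cy'])/c['fy'],1]); o=-R.T@t
    return o+d*(z-o[2])/d[2]
def proj(n,P):
    c=imaging.calibration(n); K=np.array([[c['fx'],0,c['cx']],[0,c['fy'],c['cy']],[0,0,1]])
    return cv2.projectPoints(np.array(P,float).reshape(-1,3),np.array(c['rvec'],float),np.array(c['tvec'],float),K,None)[0].reshape(-1,2)
E
python3 - <<'E'
from h import *
a=snap('top','top0.png');b=snap('side','side0.png')
s=ctrl.observe();print(s['time'],s['eef_pos'],s['tool_rot'],s['force'],ctrl.hold_point_z)
for n in('top','side'):print(imaging.calibration(n))
cv2.imwrite('pics/top0b.png',cv2.resize(a[:,:,::-1],(800,600),interpolation=cv2.INTER_CUBIC))
E
```

```text
0.1 [ 175.93079078 -494.36975156  230.54583127] [-0.69674715 -0.12076927  0.69685741 -0.11978293] [ 0.08517233  0.12001345 -0.76910713] 18.700000000000003
{'fx': 378.0787836102791, 'fy': 378.0787836102791, 'cx': 254.95120138057965, 'cy': 181.58158402209892, 'rvec': array([ 2.09866318, -2.13956838,  0.18686425]), 'tvec': array([  30.88198949,  547.24610229, 1097.5289117 ])}
{'fx': 476.2801075473907, 'fy': 476.2801075473907, 'cx': 257.6653893701936, 'cy': 181.60387977036626, 'rvec': array([ 0.59261646,  2.98682556, -0.48151365]), 'tvec': array([ 514.36534525, -203.06752953, 1402.83058941])}
```

View pics/top0b.png

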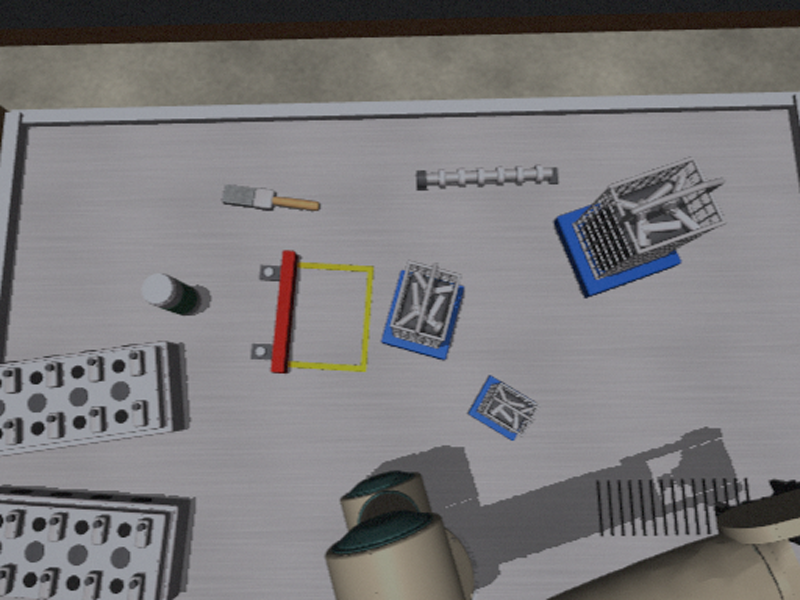

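View pics/side0.png

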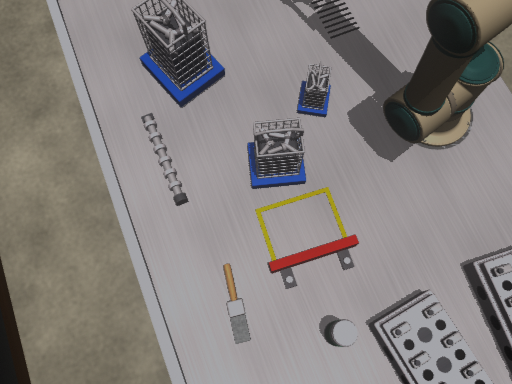

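The top view (800x600 scale) shows the medium basket at about (425,310), with the red stop at (285,312) to its left and the yellow bay between them. Larger and smaller decoy baskets are at (635,230) and (503,407). Next I'll enlarge both views to measure.

Run:
```python
import cv2
a=cv2.imread('pics/top0.png')[150:250,160:310];cv2.imwrite('pics/t1.png',cv2.resize(a,(750,500),interpolation=cv2.INTER_CUBIC))
b=cv2.imread('pics/side0.png')[110:280,235:365];cv2.imwrite('pics/s1.png',cv2.resize(b,None,fx=3.5,fy=3.5,interpolation=cv2.INTER_CUBIC))
```

```text
(no output)
```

View pics/t1.png

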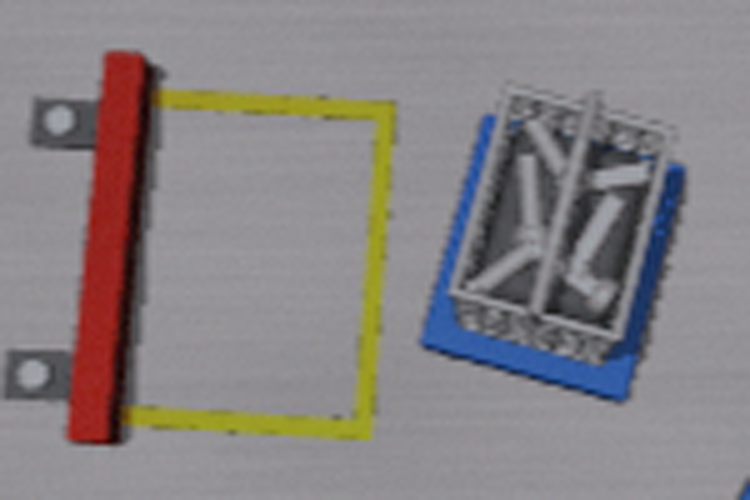

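View pics/s1.png

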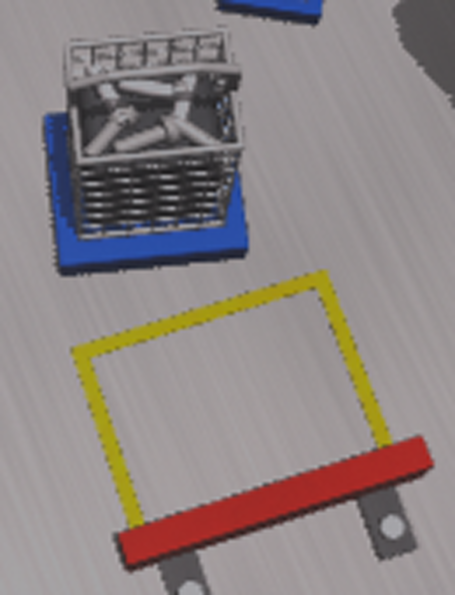

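The top crop shows the blue frame corners at (423,342), (625,400), (684,168) and (488,115). The stop face's top edge runs from (148,55) to (118,440). The outer corners of the tape are at (395,102) and (370,438).

```bash
cat >> h.py <<'E'
def fit(C):  # corners front-right.. -> centre, axis x angle by lsq; order: (+x,-y? ) model
    M=np.array(MODEL,float); C=np.array(C)[:,:2]; m=C.mean(0)
    U,S,V=np.linalg.svd((M-M.mean(0)).T@(C-m)); R=(U@V).T
    return m-R@M.mean(0),R,np.linalg.norm((M-M.mean(0))@R.T+m-C,axis=1)
MODEL=[(65,-75)]
E
python3 - <<'E'
import h
from h import *
g=lambda x,y,z:ray('top',160+(x+.5)/5-.5,150+(y+.5)/5-.5,z)
B=[g(*p,34) for p in[(423,342),(625,400),(684,168),(488,115)]]
print(np.round(B,1),[round(np.linalg.norm(B[i]-B[i-1]),1) for i in range(4)])
S=[g(*p,45) for p in[(148,55),(118,440),(105,52),(70,440)]];print(np.round(S,1))
Y=[g(*p,0) for p in[(395,102),(370,438),(150,105),(122,408)]];print(np.round(Y,1))
d=S[0]-S[1];print('L',np.linalg.norm(d),'width',S[0]-S[2])
yx=S[1]-S[0]; ydir=d/np.linalg.norm(d)
# dock x into stop ~ +y world ; z up ; y = z x x
a=np.arctan2(-(-1)*d[0],0*0+1e-9)
xd=np.array([-d[1],d[0]])/np.linalg.norm(d[:2]); yd=np.array([-xd[1],xd[0]])
o=(S[0]+S[1])[:2]/2
print('dock o',o,'xang deg',np.degrees(np.arctan2(xd[1],xd[0])))
h.MODEL=[(65,75),(-65,75),(-65,-75),(65,-75)]
c,R,r=fit(B);print('basket',c,'xang',np.degrees(np.arctan2(R[1,0],R[0,0])),r)
print('in dock',xd@(c-o),yd@(c-o))
for p in Y: print(xd@(p[:2]-o),yd@(p[:2]-o))
# side check
q=lambda x,y,z:ray('side',235+(x+.5)/3.5-.5,110+(y+.5)/3.5-.5,z)
for p in[(58,264,34),(246,248,34),(45,115,34),(119,533,45),(425,436,45),(74,350,0),(325,272,0)]: P=q(*p)[:2];print(p,P,xd@(P-o),yd@(P-o))
print(proj('side',[[*o,45],[*c,34]]))
E
```

```text
[[ 439.4   55.1   34. ]
 [ 402.1  -66.1   34. ]
 [ 543.3 -107.    34. ]
 [ 579.2   13.    34. ]] [np.float64(146.0), np.float64(126.8), np.float64(147.0), np.float64(125.2)]
[[619.1 222.6  45. ]
 [383.5 237.2  45. ]
 [621.6 249.3  45. ]
 [384.  265.8  45. ]]
[[596.1  72.3   0. ]
 [383.7  90.    0. ]
 [597.4 229.2   0. ]
 [405.1 244.    0. ]]
L 236.06595605572355 width [ -2.47493686 -26.70418737   0.        ]
dock o [501.3097901  229.87317461] xang deg 86.45467318996462
basket [490.98295863 -26.26138129] xang 73.36923937190817 [2.90086433 1.87676606 3.13403484 2.7826812 ]
in dock -256.28295526437137 -5.531818404250921
-151.38392484354765 -104.3717950089662
-146.91530817660484 108.69961545176544
5.3023526484444865 -95.96825346842813
8.144378795324943 96.93108022011717
(58, 264, 34) [581.08265968  13.97103007] -210.5559425307696 -92.97118802801832
(246, 248, 34) [440.41102328  57.95276931] -175.35724926815266 50.15097890538959
(45, 115, 34) [ 543.30484862 -106.37995729] -333.0127108522057 -62.70795852756222
(119, 533, 45) [619.11925822 226.25685272] 3.675718252014388 -117.80762988001291
(425, 436, 45) [380.08929991 246.87083618] 9.469080813453289 122.03960115156036
(74, 350, 0) [592.65060544  74.28262571] -149.644431466366 -100.78743763429871
(325, 272, 0) [382.90517039  91.35969368] -145.57031476779983 109.6125988391945
[[311.07545108 245.82839229]
 [275.82526242 160.49059976]]
```

Run:
```python
from h import *
from scipy.spatial.transform import Rotation as Ro
f=lambda x,y,z:np.round(ray('top',(x+.5)*.64-.5,(y+.5)*.64-.5,z)[:2])
print('small',[f(*p,20) for p in[(490,375),(468,410),(515,440),(538,405)]])
print('big',[f(*p,34) for p in[(585,296),(680,262),(555,215)]])
s=ctrl.observe();R=Ro.from_quat(s['tool_rot']).as_matrix();print(R.round(3),s['eef_pos'])
```

```text
small [array([ 371., -153.]), array([ 305., -108.]), array([ 248., -195.]), array([ 312., -242.])]
big [array([ 520., -344.]), array([ 584., -536.]), array([ 686., -297.])]
[[-0.     0.335 -0.942]
 [ 0.001 -0.942 -0.335]
 [-1.    -0.001 -0.   ]] [ 175.93079078 -494.36975156  230.54583127]
```

```bash
cat >> h.py <<'E'
from scipy.spatial.transform import Rotation as Ro, Slerp
import json
O=np.array([501.3,229.9]); A=np.radians(86.0)
XD=np.array([np.cos(A),np.sin(A)]); YD=np.array([-XD[1],XD[0]])
def target(dx,dy,z,tilt=25,yaw=0):
    a=A+np.radians(yaw); f=np.array([np.cos(a),np.sin(a),0]); t=np.radians(tilt)
    x=np.sin(t)*f-np.array([0,0,np.cos(t)]); y=np.array([f[1],-f[0],0])
    return np.array([*(O+dx*XD+dy*YD),z]),Ro.from_matrix(np.c_[x,y,np.cross(x,y)])
def plan(p,R,n,p0=None,R0=None):
    s=ctrl.observe()
    if p0 is None:p0=np.array(s['eef_pos']);R0=Ro.from_quat(s['tool_rot'])
    sl=Slerp([0,1],Ro.concatenate([R0,R])); out=[]
    for i in range(n):
        a,b=sl(i/n),sl((i+1)/n); w=(a.inv()*b).as_rotvec(); d=a.inv().apply((p-p0)/n)/1000
        out.append(dict(zip(['wx','wy','wz','dx','dy','dz'],[float(v) for v in [*w.round(3),*d.round(4)]])))
    for r in out: print(json.dumps(r))
def dock():
    s=ctrl.observe(); p=np.array(s['eef_pos']); R=Ro.from_quat(s['tool_rot']); x=R.apply([1,0,0]); y=R.apply([0,1,0]);z=R.apply([0,0,1])
    k=p-13*x-11*z
    print('t',s['time'],'tcp dock',XD@(p[:2]-O),YD@(p[:2]-O),p[2],'contact x,z',XD@(k[:2]-O),k[2],'yaw',np.degrees(np.arctan2(y[1],y[0])-(A-np.pi/2)),'tilt',np.degrees(np.arcsin(np.hypot(*x[:2]))),'F',np.round(s['force'],1),'M',np.round(s['moment'],2),s['finger_gap'])
E
python3 - <<'E'
from h import *
dock();plan(*target(-370,-8,230),16)
E
```

```text
t 0.1 tcp dock -745.2020755461824 274.05412227581814 230.54583127257638 contact x,z -740.8176836503995 243.54673817377298 yaw -66.4131795581417 tilt 0.0804198507320503 F [ 0.1  0.1 -0.8] M [-0.08 -0.02 -0.02] 85.39821990801578
{"wx": -0.071, "wy": 0.024, "wz": -0.016, "dx": 0.0001, "dy": -0.0144, "dz": -0.0255}
{"wx": -0.071, "wy": 0.024, "wz": -0.016, "dx": 0.0009, "dy": -0.0126, "dz": -0.0265}
{"wx": -0.071, "wy": 0.024, "wz": -0.016, "dx": 0.0017, "dy": -0.0106, "dz": -0.0273}
{"wx": -0.071, "wy": 0.024, "wz": -0.016, "dx": 0.0025, "dy": -0.0086, "dz": -0.0279}
{"wx": -0.071, "wy": 0.024, "wz": -0.016, "dx": 0.0033, "dy": -0.0066, "dz": -0.0284}
{"wx": -0.071, "wy": 0.024, "wz": -0.016, "dx": 0.0041, "dy": -0.0045, "dz": -0.0287}
{"wx": -0.071, "wy": 0.024, "wz": -0.016, "dx": 0.0049, "dy": -0.0024, "dz": -0.0288}
{"wx": -0.071, "wy": 0.024, "wz": -0.016, "dx": 0.0056, "dy": -0.0002, "dz": -0.0288}
{"wx": -0.071, "wy": 0.024, "wz": -0.016, "dx": 0.0063, "dy": 0.0019, "dz": -0.0286}
{"wx": -0.071, "wy": 0.024, "wz": -0.016, "dx": 0.0069, "dy": 0.004, "dz": -0.0282}
{"wx": -0.071, "wy": 0.024, "wz": -0.016, "dx": 0.0075, "dy": 0.0061, "dz": -0.0277}
{"wx": -0.071, "wy": 0.024, "wz": -0.016, "dx": 0.008, "dy": 0.0082, "dz": -0.027}
{"wx": -0.071, "wy": 0.024, "wz": -0.016, "dx": 0.0085, "dy": 0.0102, "dz": -0.0261}
{"wx": -0.071, "wy": 0.024, "wz": -0.016, "dx": 0.009, "dy": 0.0122, "dz": -0.0251}
{"wx": -0.071, "wy": 0.024, "wz": -0.016, "dx": 0.0094, "dy": 0.0141, "dz": -0.024}
{"wx": -0.071, "wy": 0.024, "wz": -0.016, "dx": 0.0097, "dy": 0.0159, "dz": -0.0227}
```

>>> move_arm(
  increments=[
    {"wx":-0.07,"wy":0.024,"wz":-0.016,"dx":0,"dy":-0.014,"dz":-0.025},
    {"wx":-0.07,"wy":0.024,"wz":-0.016,"dx":0.001,"dy":-0.013,"dz":-0.026},
    {"wx":-0.07,"wy":0.024,"wz":-0.016,"dx":0.002,"dy":-0.011,"dz":-0.027},
    {"wx":-0.07,"wy":0.024,"wz":-0.016,"dx":0.0025,"dy":-0.009,"dz":-0.028},
    {"wx":-0.07,"wy":0.024,"wz":-0.016,"dx":0.003,"dy":-0.007,"dz":-0.028},
    {"wx":-0.07,"wy":0.024,"wz":-0.016,"dx":0.004,"dy":-0.005,"dz":-0.029},
    {"wx":-0.07,"wy":0.024,"wz":-0.016,"dx":0.005,"dy":-0.002,"dz":-0.029},
    {"wx":-0.07,"wy":0.024,"wz":-0.016,"dx":0.006,"dy":0,"dz":-0.029},
    {"wx":-0.07,"wy":0.024,"wz":-0.016,"dx":0.006,"dy":0.002,"dz":-0.029},
    {"wx":-0.07,"wy":0.024,"wz":-0.016,"dx":0.007,"dy":0.004,"dz":-0.028},
    {"wx":-0.07,"wy":0.024,"wz":-0.016,"dx":0.0075,"dy":0.006,"dz":-0.028},
    {"wx":-0.07,"wy":0.024,"wz":-0.016,"dx":0.008,"dy":0.008,"dz":-0.027},
  ],
)

```text
validation failed for argument at $.in...
```

Run:
```python
from h import *
dock();print(np.round(ctrl.observe()['joint_positions'],2));plan(*target(-370,-8,200),10)
```

```text
t 0.1 tcp dock -745.2020755461824 274.05412227581814 230.54583127257638 contact x,z -740.8176836503995 243.54673817377298 yaw -66.4131795581417 tilt 0.0804198507320503 F [ 0.1  0.1 -0.8] M [-0.08 -0.02 -0.02] 85.39821990801578
[-1.3   0.05  1.4  -0.    1.69 -0.07]
{"wx": -0.114, "wy": 0.039, "wz": -0.025, "dx": 0.0031, "dy": -0.0231, "dz": -0.0409}
{"wx": -0.114, "wy": 0.039, "wz": -0.025, "dx": 0.0052, "dy": -0.0182, "dz": -0.0431}
{"wx": -0.114, "wy": 0.039, "wz": -0.025, "dx": 0.0073, "dy": -0.013, "dz": -0.0446}
{"wx": -0.114, "wy": 0.039, "wz": -0.025, "dx": 0.0093, "dy": -0.0077, "dz": -0.0455}
{"wx": -0.114, "wy": 0.039, "wz": -0.025, "dx": 0.0112, "dy": -0.0022, "dz": -0.0456}
{"wx": -0.114, "wy": 0.039, "wz": -0.025, "dx": 0.0129, "dy": 0.0032, "dz": -0.0451}
{"wx": -0.114, "wy": 0.039, "wz": -0.025, "dx": 0.0145, "dy": 0.0087, "dz": -0.0439}
{"wx": -0.114, "wy": 0.039, "wz": -0.025, "dx": 0.0159, "dy": 0.014, "dz": -0.042}
{"wx": -0.114, "wy": 0.039, "wz": -0.025, "dx": 0.017, "dy": 0.019, "dz": -0.0395}
{"wx": -0.114, "wy": 0.039, "wz": -0.025, "dx": 0.0179, "dy": 0.0238, "dz": -0.0364}
```

The call was refused without moving. I'll try again with every field given, including jaw.

>>> move_arm(
  increments=[
    {"wx":-0.07,"wy":0.024,"wz":-0.016,"dx":0.0,"dy":-0.014,"dz":-0.025,"jaw":0.085},
    {"wx":-0.07,"wy":0.024,"wz":-0.016,"dx":0.001,"dy":-0.013,"dz":-0.026,"jaw":0.085},
    {"wx":-0.07,"wy":0.024,"wz":-0.016,"dx":0.002,"dy":-0.011,"dz":-0.027,"jaw":0.085},
    {"wx":-0.07,"wy":0.024,"wz":-0.016,"dx":0.0025,"dy":-0.009,"dz":-0.028,"jaw":0.085},
    {"wx":-0.07,"wy":0.024,"wz":-0.016,"dx":0.003,"dy":-0.007,"dz":-0.028,"jaw":0.085},
    {"wx":-0.07,"wy":0.024,"wz":-0.016,"dx":0.004,"dy":-0.005,"dz":-0.029,"jaw":0.085},
    {"wx":-0.07,"wy":0.024,"wz":-0.016,"dx":0.005,"dy":-0.002,"dz":-0.029,"jaw":0.085},
    {"wx":-0.07,"wy":0.024,"wz":-0.016,"dx":0.006,"dy":0.0,"dz":-0.029,"jaw":0.085},
    {"wx":-0.07,"wy":0.024,"wz":-0.016,"dx":0.006,"dy":0.002,"dz":-0.029,"jaw":0.085},
    {"wx":-0.07,"wy":0.024,"wz":-0.016,"dx":0.007,"dy":0.004,"dz":-0.028,"jaw":0.085},
    {"wx":-0.07,"wy":0.024,"wz":-0.016,"dx":0.0075,"dy":0.006,"dz":-0.028,"jaw":0.085},
    {"wx":-0.07,"wy":0.024,"wz":-0.016,"dx":0.008,"dy":0.008,"dz":-0.027,"jaw":0.085},
  ],
)

```text
time: 1.1
eef_pos: [408.2, -214.3, 227.7]
tool_rot: [0.66, 0.487, -0.481, 0.31]
force: [-0.4, -1.0, 0.6]
finger_gap: 85.1
```

Run:
```python
from h import *
dock();print(np.round(ctrl.observe()['joint_positions'],2));plan(*target(-370,-8,200),10)
```

```text
t 1.1 tcp dock -449.59651429591406 61.882064387837424 227.70860450432372 contact x,z -444.233752276001 243.68273058981282 yaw -15.527363192082287 tilt 20.49452382097029 F [-0.4 -1.   0.6] M [-0.16  0.   -0.01] 85.08989172360285
[-0.75 -0.01  1.51  0.31  1.83 -0.34]
{"wx": -0.027, "wy": 0.007, "wz": -0.005, "dx": 0.0056, "dy": 0.0048, "dz": -0.0081}
{"wx": -0.027, "wy": 0.007, "wz": -0.005, "dx": 0.0057, "dy": 0.005, "dz": -0.0079}
{"wx": -0.027, "wy": 0.007, "wz": -0.005, "dx": 0.0057, "dy": 0.0052, "dz": -0.0077}
{"wx": -0.027, "wy": 0.007, "wz": -0.005, "dx": 0.0057, "dy": 0.0055, "dz": -0.0075}
{"wx": -0.027, "wy": 0.007, "wz": -0.005, "dx": 0.0058, "dy": 0.0057, "dz": -0.0073}
{"wx": -0.027, "wy": 0.007, "wz": -0.005, "dx": 0.0058, "dy": 0.0059, "dz": -0.0071}
{"wx": -0.027, "wy": 0.007, "wz": -0.005, "dx": 0.0058, "dy": 0.0062, "dz": -0.0069}
{"wx": -0.027, "wy": 0.007, "wz": -0.005, "dx": 0.0058, "dy": 0.0064, "dz": -0.0067}
{"wx": -0.027, "wy": 0.007, "wz": -0.005, "dx": 0.0058, "dy": 0.0066, "dz": -0.0065}
{"wx": -0.027, "wy": 0.007, "wz": -0.005, "dx": 0.0059, "dy": 0.0068, "dz": -0.0063}
```

>>> move_arm(
  increments=[
    {"wx":-0.039,"wy":0.01,"wz":-0.007,"dx":0.008,"dy":0.007,"dz":-0.0115,"jaw":0.085},
    {"wx":-0.039,"wy":0.01,"wz":-0.007,"dx":0.008,"dy":0.007,"dz":-0.011,"jaw":0.085},
    {"wx":-0.039,"wy":0.01,"wz":-0.007,"dx":0.008,"dy":0.0075,"dz":-0.011,"jaw":0.085},
    {"wx":-0.039,"wy":0.01,"wz":-0.007,"dx":0.008,"dy":0.008,"dz":-0.0105,"jaw":0.085},
    {"wx":-0.039,"wy":0.01,"wz":-0.007,"dx":0.008,"dy":0.009,"dz":-0.01,"jaw":0.085},
    {"wx":-0.039,"wy":0.01,"wz":-0.007,"dx":0.008,"dy":0.009,"dz":-0.0095,"jaw":0.085},
    {"wx":-0.039,"wy":0.01,"wz":-0.007,"dx":0.008,"dy":0.0095,"dz":-0.009,"jaw":0.085},
    {"wx":0.0,"wy":0.0,"wz":0.0,"dx":0.0145,"dy":0.0,"dz":0.0068,"jaw":0.085},
    {"wx":0.0,"wy":0.0,"wz":0.0,"dx":0.0145,"dy":0.0,"dz":0.0068,"jaw":0.085},
    {"wx":0.0,"wy":0.0,"wz":0.0,"dx":0.0145,"dy":0.0,"dz":0.0068,"jaw":0.085},
    {"wx":0.0,"wy":0.0,"wz":0.0,"dx":0.0145,"dy":0.0,"dz":0.0068,"jaw":0.085},
    {"wx":0.0,"wy":0.0,"wz":0.0,"dx":0.0145,"dy":0.0,"dz":0.0068,"jaw":0.085},
    {"wx":0.0,"wy":0.0,"wz":0.0,"dx":0.0145,"dy":0.0,"dz":0.0068,"jaw":0.085},
    {"wx":0.0,"wy":0.0,"wz":0.0,"dx":0.0145,"dy":0.0,"dz":0.0068,"jaw":0.085},
    {"wx":0.0,"wy":0.0,"wz":0.0,"dx":0.0145,"dy":0.0,"dz":0.0068,"jaw":0.085},
  ],
)

```text
time: 2.35
eef_pos: [487.7, -129.1, 64.0]
tool_rot: [0.61, 0.584, -0.387, 0.371]
force: [0.4, -0.4, 0.1]
finger_gap: 84.8
```

Run:
```python
from h import *
dock();print(np.round(ctrl.observe()['joint_positions'],2));plan(*target(-368,-8,5),5)
a=imaging.read_camera('top')[140:290,160:360];b=imaging.read_camera('side')[60:260,220:380]
a=cv2.resize(a[:,:,::-1],(800,600)); cv2.imwrite('pics/t2.png',a)
```

```text
t 2.35 tcp dock -359.0387329683934 -11.480933927486662 63.95581314669958 contact x,z -354.6086827221205 80.39824243678207 yaw 1.5466780475300408 tilt 25.14998892224563 F [ 0.4 -0.4  0.1] M [-0.18  0.04 -0.01] 84.83860570913235
[-0.54  0.25  1.58  0.38  1.53 -0.56]
{"wx": 0.005, "wy": -0.001, "wz": 0.002, "dx": 0.0099, "dy": -0.0008, "dz": 0.0066}
{"wx": 0.005, "wy": -0.001, "wz": 0.002, "dx": 0.0099, "dy": -0.0007, "dz": 0.0066}
{"wx": 0.005, "wy": -0.001, "wz": 0.002, "dx": 0.0099, "dy": -0.0007, "dz": 0.0066}
{"wx": 0.005, "wy": -0.001, "wz": 0.002, "dx": 0.0099, "dy": -0.0007, "dz": 0.0066}
{"wx": 0.005, "wy": -0.001, "wz": 0.002, "dx": 0.0099, "dy": -0.0007, "dz": 0.0066}
```

View pics/t2.png

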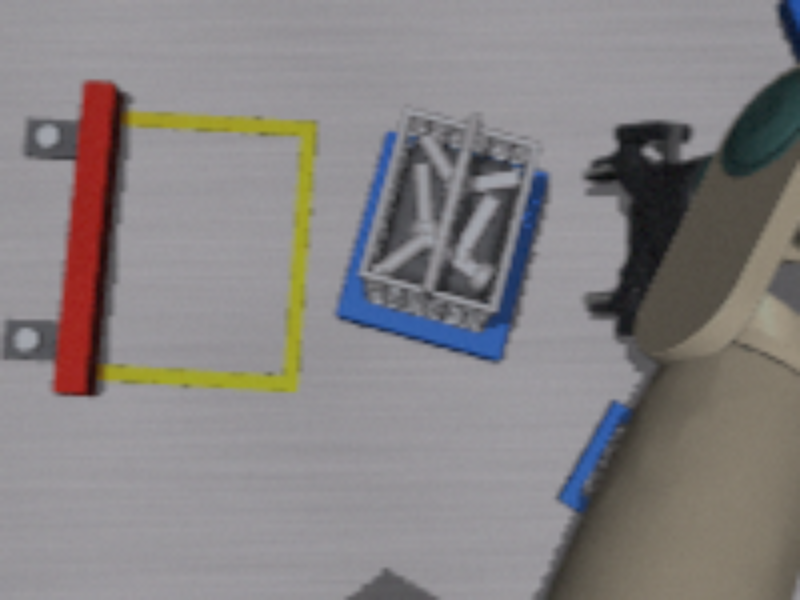

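The fingertips, at (590,175) and (590,305), stand clear of the basket's rear face at (545,180)–(500,358), and they lead the gripper body. I'll go down to pushing height.

>>> move_arm(
  increments=[
    {"wx":0.005,"wy":0.0,"wz":0.002,"dx":0.01,"dy":-0.0007,"dz":0.0066,"jaw":0.085},
    {"wx":0.005,"wy":0.0,"wz":0.002,"dx":0.01,"dy":-0.0007,"dz":0.0066,"jaw":0.085},
    {"wx":0.005,"wy":0.0,"wz":0.002,"dx":0.01,"dy":-0.0007,"dz":0.0066,"jaw":0.085},
    {"wx":0.005,"wy":0.0,"wz":0.002,"dx":0.01,"dy":-0.0007,"dz":0.0066,"jaw":0.085},
    {"wx":0.005,"wy":0.0,"wz":0.002,"dx":0.01,"dy":-0.0007,"dz":0.0066,"jaw":0.085},
    {"wx":0.0,"wy":0.0,"wz":0.0,"dx":0.0,"dy":0.0,"dz":0.0,"jaw":0.085},
  ],
)

```text
time: 2.95
eef_pos: [482.6, -138.1, -0.6]
tool_rot: [0.618, 0.575, -0.393, 0.364]
force: [-0.7, -0.3, 0.4]
finger_gap: 84.8
```

Run:
```python
from h import *
dock();plan(*target(-330,-8,4),10)
```

```text
t 2.95 tcp dock -368.43177565004964 -7.002643428606897 -0.6108938903864394 contact x,z -364.01205637028966 15.834877765478705 yaw -0.16917772809051282 tilt 25.19376642250843 F [-0.7 -0.3  0.4] M [-0.17 -0.03  0.03] 84.79798623631694
{"wx": -0.0, "wy": -0.0, "wz": 0.0, "dx": 0.0012, "dy": 0.0001, "dz": -0.0037}
{"wx": -0.0, "wy": -0.0, "wz": 0.0, "dx": 0.0012, "dy": 0.0001, "dz": -0.0037}
{"wx": -0.0, "wy": -0.0, "wz": 0.0, "dx": 0.0012, "dy": 0.0001, "dz": -0.0037}
{"wx": -0.0, "wy": -0.0, "wz": 0.0, "dx": 0.0012, "dy": 0.0001, "dz": -0.0037}
{"wx": -0.0, "wy": -0.0, "wz": 0.0, "dx": 0.0012, "dy": 0.0001, "dz": -0.0037}
{"wx": -0.0, "wy": -0.0, "wz": 0.0, "dx": 0.0012, "dy": 0.0001, "dz": -0.0037}
{"wx": -0.0, "wy": -0.0, "wz": 0.0, "dx": 0.0012, "dy": 0.0001, "dz": -0.0037}
{"wx": -0.0, "wy": -0.0, "wz": 0.0, "dx": 0.0012, "dy": 0.0001, "dz": -0.0037}
{"wx": -0.0, "wy": -0.0, "wz": 0.0, "dx": 0.0012, "dy": 0.0001, "dz": -0.0037}
{"wx": -0.0, "wy": -0.0, "wz": 0.0, "dx": 0.0012, "dy": 0.0001, "dz": -0.0037}
```

>>> move_arm(
  increments=[
    {"wx":0.0,"wy":0.0,"wz":0.0,"dx":0.0012,"dy":0.0,"dz":-0.0037,"jaw":0.085},
    {"wx":0.0,"wy":0.0,"wz":0.0,"dx":0.0012,"dy":0.0,"dz":-0.0037,"jaw":0.085},
    {"wx":0.0,"wy":0.0,"wz":0.0,"dx":0.0012,"dy":0.0,"dz":-0.0037,"jaw":0.085},
    {"wx":0.0,"wy":0.0,"wz":0.0,"dx":0.0012,"dy":0.0,"dz":-0.0037,"jaw":0.085},
    {"wx":0.0,"wy":0.0,"wz":0.0,"dx":0.0012,"dy":0.0,"dz":-0.0037,"jaw":0.085},
    {"wx":0.0,"wy":0.0,"wz":0.0,"dx":0.0012,"dy":0.0,"dz":-0.0037,"jaw":0.085},
    {"wx":0.0,"wy":0.0,"wz":0.0,"dx":0.0012,"dy":0.0,"dz":-0.0037,"jaw":0.085},
    {"wx":0.0,"wy":0.0,"wz":0.0,"dx":0.0012,"dy":0.0,"dz":-0.0037,"jaw":0.085},
    {"wx":0.0,"wy":0.0,"wz":0.0,"dx":0.0012,"dy":0.0,"dz":-0.0037,"jaw":0.085},
    {"wx":0.0,"wy":0.0,"wz":0.0,"dx":0.0012,"dy":0.0,"dz":-0.0037,"jaw":0.085},
  ],
)

```text
time: 3.78
eef_pos: [487.5, -97.9, 6.4]
tool_rot: [0.618, 0.573, -0.394, 0.367]
force: [1.0, -5.7, -2.7]
finger_gap: 85.3
```

```bash
python3 -c "
from h import *
dock()"
```

```text
t 3.7833 tcp dock -327.9586864170411 -9.050506737370524 6.4381004961570305 contact x,z -323.460276917889 22.862593640394348 yaw -0.27563144357507924 tilt 24.920423082558564 F [ 1.  -5.7 -2.7] M [-1.11  0.01 -0.35] 85.31758150919062
```

>>> move_arm(
  increments=[
    {"wx":0.0,"wy":0.0,"wz":0.0,"dx":0.0018,"dy":-0.0002,"dz":-0.0036,"jaw":0.085},
    {"wx":0.0,"wy":0.0,"wz":0.0,"dx":0.0018,"dy":-0.0002,"dz":-0.0036,"jaw":0.085},
    {"wx":0.0,"wy":0.0,"wz":0.0,"dx":0.0018,"dy":-0.0002,"dz":-0.0036,"jaw":0.085},
    {"wx":0.0,"wy":0.0,"wz":0.0,"dx":0.0018,"dy":-0.0002,"dz":-0.0036,"jaw":0.085},
    {"wx":0.0,"wy":0.0,"wz":0.0,"dx":0.0018,"dy":-0.0002,"dz":-0.0036,"jaw":0.085},
    {"wx":0.0,"wy":0.0,"wz":0.0,"dx":0.0018,"dy":-0.0002,"dz":-0.0036,"jaw":0.085},
    {"wx":0.0,"wy":0.0,"wz":0.0,"dx":0.0018,"dy":-0.0002,"dz":-0.0036,"jaw":0.085},
    {"wx":0.0,"wy":0.0,"wz":0.0,"dx":0.0018,"dy":-0.0002,"dz":-0.0036,"jaw":0.085},
    {"wx":0.0,"wy":0.0,"wz":0.0,"dx":0.0018,"dy":-0.0002,"dz":-0.0036,"jaw":0.085},
    {"wx":0.0,"wy":0.0,"wz":0.0,"dx":0.0018,"dy":-0.0002,"dz":-0.0036,"jaw":0.085},
  ],
)

```text
time: 4.62
eef_pos: [493.4, -64.4, 5.9]
tool_rot: [0.621, 0.562, -0.399, 0.374]
force: [1.0, -6.3, -1.8]
finger_gap: 85.3
```

Run:
```python
from h import *
dock()
a=snap('top','t3r.png')[140:290,160:360];snap('side','s3r.png')
cv2.imwrite('pics/t3.png',cv2.resize(a[:,:,::-1],(800,600),interpolation=cv2.INTER_CUBIC))
```

```text
t 4.6167 tcp dock -294.1677166449733 -12.63198117086393 5.919988376887671 contact x,z -289.33043782638964 22.247022621050235 yaw -1.066632426224378 tilt 23.76443140479678 F [ 1.  -6.3 -1.8] M [-1.08 -0.05 -0.47] 85.27654710278146
```

View pics/t3.png

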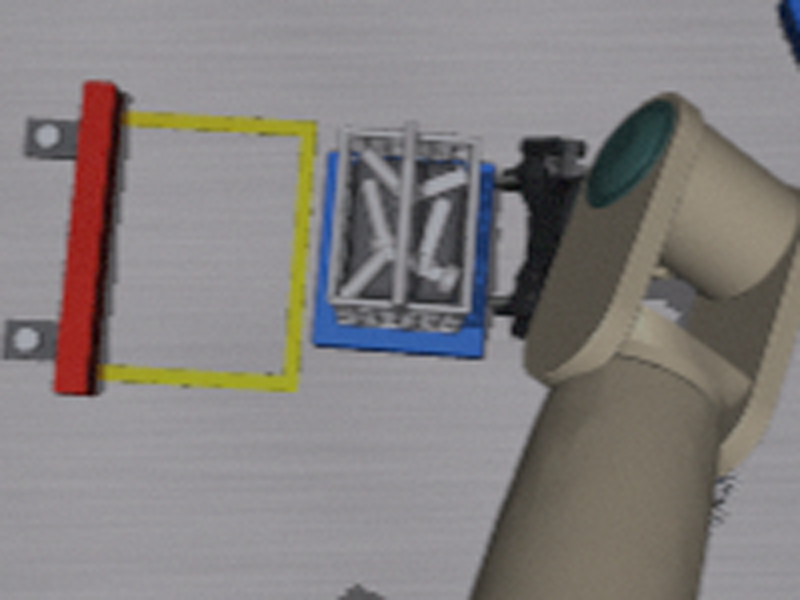

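The basket has squared up to the fingers. Its frame corners are now at about (330,152), (315,345), (483,357) and (492,163).

```bash
cat >> h.py <<'E'
def bpose(C,u0,v0,k):
    global MODEL
    MODEL=[(65,75),(-65,75),(-65,-75),(65,-75)]
    B=[ray('top',u0+(x+.5)/k-.5,v0+(y+.5)/k-.5,34) for x,y in C]
    c,R,r=fit(B); print('basket dock',XD@(c-O),YD@(c-O),'yaw',np.degrees(np.arctan2(R[1,0],R[0,0])-A),r)
E
python3 - <<'E'
from h import *
bpose([(315,345),(483,357),(492,163),(330,152)],160,140,4)
plan(*target(-264,-8,4),10)
E
```

```text
basket dock -226.90491255308442 1.0446752105006987 yaw -0.9073184665885676 [1.92869872 1.32615531 2.67944992 2.13001909]
{"wx": -0.001, "wy": 0.002, "wz": -0.002, "dx": 0.0014, "dy": -0.0005, "dz": -0.0026}
{"wx": -0.001, "wy": 0.002, "wz": -0.002, "dx": 0.0014, "dy": -0.0005, "dz": -0.0026}
{"wx": -0.001, "wy": 0.002, "wz": -0.002, "dx": 0.0014, "dy": -0.0005, "dz": -0.0026}
{"wx": -0.001, "wy": 0.002, "wz": -0.002, "dx": 0.0014, "dy": -0.0005, "dz": -0.0026}
{"wx": -0.001, "wy": 0.002, "wz": -0.002, "dx": 0.0014, "dy": -0.0005, "dz": -0.0026}
{"wx": -0.001, "wy": 0.002, "wz": -0.002, "dx": 0.0014, "dy": -0.0005, "dz": -0.0026}
{"wx": -0.001, "wy": 0.002, "wz": -0.002, "dx": 0.0014, "dy": -0.0005, "dz": -0.0026}
{"wx": -0.001, "wy": 0.002, "wz": -0.002, "dx": 0.0014, "dy": -0.0005, "dz": -0.0026}
{"wx": -0.001, "wy": 0.002, "wz": -0.002, "dx": 0.0014, "dy": -0.0005, "dz": -0.0026}
{"wx": -0.001, "wy": 0.002, "wz": -0.002, "dx": 0.0014, "dy": -0.0005, "dz": -0.0026}
```

>>> move_arm(
  increments=[
    {"wx":-0.003,"wy":0.003,"wz":-0.001,"dx":0.0018,"dy":-0.0004,"dz":-0.0038,"jaw":0.085},
    {"wx":-0.003,"wy":0.003,"wz":-0.001,"dx":0.0018,"dy":-0.0004,"dz":-0.0038,"jaw":0.085},
    {"wx":-0.003,"wy":0.003,"wz":-0.001,"dx":0.0018,"dy":-0.0004,"dz":-0.0038,"jaw":0.085},
    {"wx":-0.003,"wy":0.003,"wz":-0.001,"dx":0.0018,"dy":-0.0004,"dz":-0.0038,"jaw":0.085},
    {"wx":-0.003,"wy":0.003,"wz":-0.001,"dx":0.0018,"dy":-0.0004,"dz":-0.0038,"jaw":0.085},
    {"wx":-0.003,"wy":0.003,"wz":-0.001,"dx":0.0018,"dy":-0.0004,"dz":-0.0038,"jaw":0.085},
    {"wx":-0.003,"wy":0.003,"wz":-0.001,"dx":0.0018,"dy":-0.0004,"dz":-0.0038,"jaw":0.085},
    {"wx":-0.003,"wy":0.003,"wz":-0.001,"dx":0.0018,"dy":-0.0004,"dz":-0.0038,"jaw":0.085},
    {"wx":-0.003,"wy":0.003,"wz":-0.001,"dx":0.0018,"dy":-0.0004,"dz":-0.0038,"jaw":0.085},
    {"wx":-0.003,"wy":0.003,"wz":-0.001,"dx":0.0018,"dy":-0.0004,"dz":-0.0038,"jaw":0.085},
    {"wx":-0.003,"wy":0.003,"wz":-0.001,"dx":0.0018,"dy":-0.0004,"dz":-0.0038,"jaw":0.085},
    {"wx":-0.003,"wy":0.003,"wz":-0.001,"dx":0.0018,"dy":-0.0004,"dz":-0.0038,"jaw":0.085},
    {"wx":-0.003,"wy":0.003,"wz":-0.001,"dx":0.0018,"dy":-0.0004,"dz":-0.0038,"jaw":0.085},
    {"wx":-0.003,"wy":0.003,"wz":-0.001,"dx":0.0018,"dy":-0.0004,"dz":-0.0038,"jaw":0.085},
    {"wx":-0.003,"wy":0.003,"wz":-0.001,"dx":0.0018,"dy":-0.0004,"dz":-0.0038,"jaw":0.085},
  ],
)

```text
time: 5.97
eef_pos: [493.7, -13.0, 6.4]
tool_rot: [0.614, 0.577, -0.381, 0.381]
force: [1.3, -6.7, -0.6]
finger_gap: 84.8
```

```bash
python3 -c "
from h import *
dock()"
```

```text
t 5.9667 tcp dock -242.7924034337679 -9.315037107973284 6.392456480270782 contact x,z -238.28762162324884 22.80450686635892 yaw 1.4624215169672683 tilt 24.9019915749783 F [ 1.3 -6.7 -0.6] M [-1.16  0.19 -0.07] 84.84437246041702
```

>>> move_arm(
  increments=[
    {"wx":0.0,"wy":0.002,"wz":0.0,"dx":0.002,"dy":-0.0004,"dz":-0.0045,"jaw":0.085},
    {"wx":0.0,"wy":0.002,"wz":0.0,"dx":0.002,"dy":-0.0004,"dz":-0.0045,"jaw":0.085},
    {"wx":0.0,"wy":0.002,"wz":0.0,"dx":0.002,"dy":-0.0004,"dz":-0.0045,"jaw":0.085},
    {"wx":0.0,"wy":0.002,"wz":0.0,"dx":0.002,"dy":-0.0004,"dz":-0.0045,"jaw":0.085},
    {"wx":0.0,"wy":0.002,"wz":0.0,"dx":0.002,"dy":-0.0004,"dz":-0.0045,"jaw":0.085},
    {"wx":0.0,"wy":0.002,"wz":0.0,"dx":0.002,"dy":-0.0004,"dz":-0.0045,"jaw":0.085},
    {"wx":0.0,"wy":0.002,"wz":0.0,"dx":0.002,"dy":-0.0004,"dz":-0.0045,"jaw":0.085},
    {"wx":0.0,"wy":0.002,"wz":0.0,"dx":0.002,"dy":-0.0004,"dz":-0.0045,"jaw":0.085},
    {"wx":0.0,"wy":0.002,"wz":0.0,"dx":0.002,"dy":-0.0004,"dz":-0.0045,"jaw":0.085},
    {"wx":0.0,"wy":0.002,"wz":0.0,"dx":0.002,"dy":-0.0004,"dz":-0.0045,"jaw":0.085},
    {"wx":0.0,"wy":0.002,"wz":0.0,"dx":0.002,"dy":-0.0004,"dz":-0.0045,"jaw":0.085},
    {"wx":0.0,"wy":0.002,"wz":0.0,"dx":0.002,"dy":-0.0004,"dz":-0.0045,"jaw":0.085},
    {"wx":0.0,"wy":0.002,"wz":0.0,"dx":0.002,"dy":-0.0004,"dz":-0.0045,"jaw":0.085},
    {"wx":0.0,"wy":0.002,"wz":0.0,"dx":0.002,"dy":-0.0004,"dz":-0.0045,"jaw":0.085},
    {"wx":0.0,"wy":0.002,"wz":0.0,"dx":0.002,"dy":-0.0004,"dz":-0.0045,"jaw":0.085},
  ],
)

```text
time: 7.22
eef_pos: [490.4, 50.4, 6.4]
tool_rot: [0.616, 0.577, -0.379, 0.38]
force: [1.1, -8.1, -0.4]
finger_gap: 84.8
```

Run:
```python
from h import *
dock()
a=snap('top','t4r.png')[140:290,160:360]
cv2.imwrite('pics/t4.png',cv2.resize(a[:,:,::-1],(800,600),interpolation=cv2.INTER_CUBIC))
```

```text
t 7.2167 tcp dock -179.82656872906867 -1.6355682775351394 6.4370872428081185 contact x,z -175.40171346722238 22.87059905739053 yaw 1.3384632253616024 tilt 25.187056154212247 F [ 1.1 -8.1 -0.4] M [-1.19  0.19 -0.06] 84.80335555235636
```

View pics/t4.png

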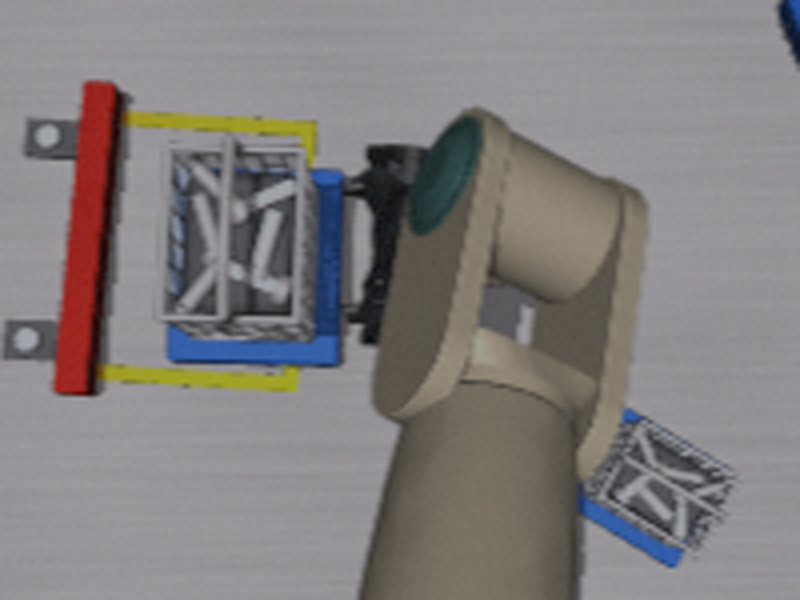

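The basket is upright in the bay, with frame corners at about (168,358), (340,363) and (343,171). The fourth corner is hidden behind the cage.

Run:
```python
from h import *
bpose([(168,358),(340,363),(343,171),(171,166)],160,140,4)
```

```text
basket dock -113.37240613961757 14.63197951921906 yaw 2.1871223503820896 [2.62364953 0.98877836 2.64012677 2.49239282]
```

>>> move_arm(
  increments=[
    {"wx":0.004,"wy":0.001,"wz":0.001,"dx":0.002,"dy":0.0011,"dz":-0.0045,"jaw":0.085},
    {"wx":0.004,"wy":0.001,"wz":0.001,"dx":0.002,"dy":0.0011,"dz":-0.0045,"jaw":0.085},
    {"wx":0.004,"wy":0.001,"wz":0.001,"dx":0.002,"dy":0.0011,"dz":-0.0045,"jaw":0.085},
    {"wx":0.004,"wy":0.001,"wz":0.001,"dx":0.002,"dy":0.0011,"dz":-0.0045,"jaw":0.085},
    {"wx":0.004,"wy":0.001,"wz":0.001,"dx":0.002,"dy":0.0011,"dz":-0.0045,"jaw":0.085},
    {"wx":0.004,"wy":0.001,"wz":0.001,"dx":0.002,"dy":0.0011,"dz":-0.0045,"jaw":0.085},
    {"wx":0.004,"wy":0.001,"wz":0.001,"dx":0.002,"dy":0.0011,"dz":-0.0045,"jaw":0.085},
  ],
)

```text
time: 7.85
eef_pos: [496.9, 80.1, 6.0]
tool_rot: [0.62, 0.571, -0.388, 0.372]
force: [-2.7, -9.0, 1.7]
finger_gap: 84.8
```

Run:
```python
from h import *
dock()
a=snap('top','t5r.png')[160:250,165:285]
cv2.imwrite('pics/t5.png',cv2.resize(a[:,:,::-1],(720,540),interpolation=cv2.INTER_CUBIC))
```

```text
t 7.85 tcp dock -149.74853117996133 -6.100423586107908 6.000922156014665 contact x,z -145.25926776265834 22.425122079463193 yaw 0.006641085071326442 tilt 24.972300824892834 F [-2.7 -9.   1.7] M [-1.22  0.31  0.36] 84.84047892215845
```

View pics/t5.png

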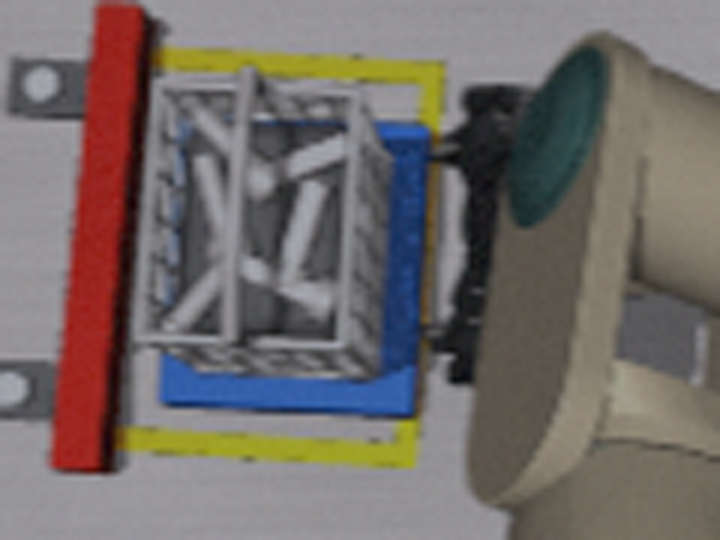

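The frame corners are now at (160,406), (414,413) and (430,127), with about 17 mm left to the stop.

Run:
```python
from h import *
bpose([(160,406),(414,413),(430,127),(176,120)],165,160,6)
```

```text
basket dock -83.26785639921764 10.773214069417786 yaw 1.0815014520268844 [1.57143828 2.28271553 1.70938599 1.88291981]
```

>>> move_arm(
  increments=[
    {"wx":0.001,"wy":0.001,"wz":0.001,"dx":0.002,"dy":0.0011,"dz":-0.0043,"jaw":0.085},
    {"wx":0.001,"wy":0.001,"wz":0.001,"dx":0.002,"dy":0.0011,"dz":-0.0043,"jaw":0.085},
    {"wx":0.001,"wy":0.001,"wz":0.001,"dx":0.0017,"dy":0.001,"dz":-0.0037,"jaw":0.085},
    {"wx":0.0,"wy":0.001,"wz":0.0,"dx":0.0015,"dy":0.0005,"dz":-0.003,"jaw":0.085},
  ],
)

```text
time: 8.23
eef_pos: [500.8, 94.2, 5.9]
tool_rot: [0.62, 0.571, -0.389, 0.372]
force: [-2.0, -10.7, 3.5]
finger_gap: 85.1
```

```bash
python3 -c "
from h import *
dock()"
```

```text
t 8.2333 tcp dock -135.36005553943681 -8.93500747506175 5.91984331162964 contact x,z -130.84322713926463 22.33676443966254 yaw -0.046050221782968935 tilt 24.87562451153647 F [ -2.  -10.7   3.5] M [-1.3   0.25  0.28] 85.08429658431314
```

>>> move_arm(
  increments=[
    {"wx":0.0,"wy":0.001,"wz":0.0,"dx":0.0012,"dy":0.0002,"dz":-0.0025,"jaw":0.085},
    {"wx":0.0,"wy":0.001,"wz":0.0,"dx":0.0012,"dy":0.0,"dz":-0.0025,"jaw":0.085},
  ],
)

```text
time: 8.4
eef_pos: [501.4, 98.0, 6.0]
tool_rot: [0.619, 0.571, -0.389, 0.373]
force: [-0.0, -8.2, 1.5]
finger_gap: 85.3
```

>>> move_arm(
  increments=[
    {"wx":0.0,"wy":0.001,"wz":0.0,"dx":0.0012,"dy":0.0,"dz":-0.0025,"jaw":0.085},
  ],
)

```text
time: 8.48
eef_pos: [501.6, 99.9, 6.0]
tool_rot: [0.619, 0.571, -0.389, 0.373]
force: [-1.5, -8.6, 2.2]
finger_gap: 84.9
```

```bash
python3 -c "
from h import *
dock()"
```

```text
t 8.4833 tcp dock -129.64785812381342 -9.332361812082825 5.988993380540885 contact x,z -125.10100855374966 22.397371402311904 yaw 0.0267077911767651 tilt 24.77079194303641 F [-1.5 -8.6  2.2] M [-1.24  0.16  0.11] 84.93227943115342
```

No stop force yet, so I'll go on slowly.

>>> move_arm(
  increments=[
    {"wx":0.0,"wy":0.001,"wz":0.0,"dx":0.0012,"dy":0.0,"dz":-0.0025,"jaw":0.085},
  ],
)

```text
time: 8.57
eef_pos: [501.7, 101.4, 5.9]
tool_rot: [0.619, 0.571, -0.389, 0.374]
force: [-4.1, -21.1, 5.5]
finger_gap: 85.4
```

>>> move_arm(
  increments=[
    {"wx":0.0,"wy":0.001,"wz":0.0,"dx":0.0012,"dy":0.0,"dz":-0.0025,"jaw":0.085},
  ],
)

```text
time: 8.65
eef_pos: [501.8, 101.4, 5.8]
tool_rot: [0.618, 0.57, -0.391, 0.375]
force: [-9.3, -27.2, 9.8]
finger_gap: 85.2
```

>>> move_arm(
  increments=[
    {"wx":0.0,"wy":0.001,"wz":0.0,"dx":0.0012,"dy":0.0,"dz":-0.0025,"jaw":0.085},
  ],
)

```text
time: 8.73
eef_pos: [501.8, 101.3, 5.9]
tool_rot: [0.617, 0.569, -0.392, 0.377]
force: [-8.2, -22.1, 9.4]
finger_gap: 85.2
```

Run:
```python
from h import *
dock()
a=snap('top','t6r.png')[160:250,165:285]
cv2.imwrite('pics/t6.png',cv2.resize(a[:,:,::-1],(720,540),interpolation=cv2.INTER_CUBIC))
```

```text
t 8.7333 tcp dock -128.28590424362375 -9.519584113736698 5.860929300197128 contact x,z -123.5711110788256 22.22171775447596 yaw 0.10212559153571307 tilt 24.182944836801596 F [ -8.2 -22.1   9.4] M [-2.62  1.01  0.41] 85.23394311806462
```

View pics/t6.png

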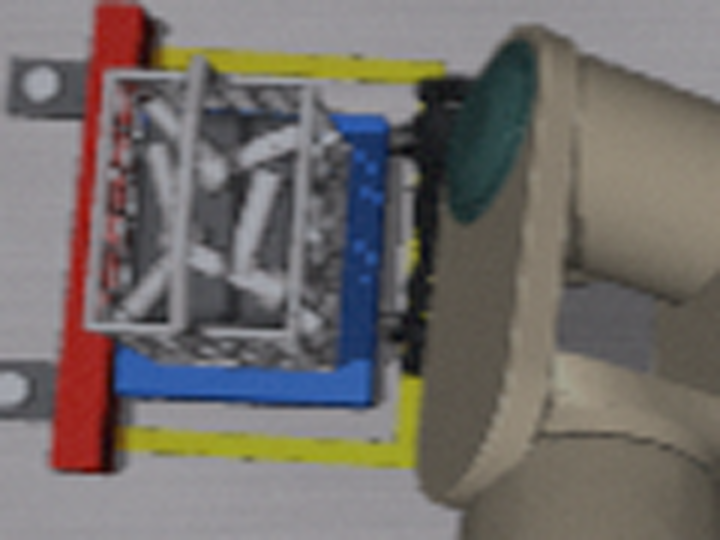

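The frame is up against the bar and the contact force has risen to about 28 N. The corners are at (117,397), (371,404) and (386,116). I'll check squareness before backing off.

Run:
```python
from h import *
bpose([(117,397),(371,404),(386,116),(132,109)],165,160,6)
g=lambda x,y,z:ray('top',165+(x+.5)/6-.5,160+(y+.5)/6-.5,z)[:2]
a,b=g(386,116,34),g(371,404,34); d=a-b; print('rear face ang',np.degrees(np.arctan2(d[0],-d[1])))
# red/bar edge on raw pictures: red mask line fits
im=cv2.imread('pics/top0.png').astype(int); m=((im[:,:,2]>110)&(im[:,:,1]<70)&(im[:,:,0]<70)).astype(np.uint8)
n,l,st,_=cv2.connectedComponentsWithStats(m); k=1+st[1:,4].argmax(); v,u=np.where(l==k)
P=np.array([ray('top',x,y,45)[:2] for x,y in zip(u,v)],np.float32); r=cv2.minAreaRect(P); print('bar',r)
im=cv2.imread('pics/t6r.png').astype(int); m=((im[:,:,0]>90)&(im[:,:,2]<70)&(im[:,:,0]-im[:,:,1]>30)).astype(np.uint8); m[:, :165]=0;m[:160]=0;m[250:]=0;m[:,240:]=0
v,u=np.where(m); rows=range(181,226,2)
E_=[(u[v==q].max()+.5,q) for q in range(182,224) if (v==q).any()]
Q=np.array([ray('top',x,y,34)[:2] for x,y in E_],np.float32); vx=cv2.fitLine(Q,cv2.DIST_HUBER,0,.01,.01).ravel(); print('rear line',vx, 'x-ang', np.degrees(np.arctan2(vx[0],-vx[1]))%180, len(Q))
```

```text
basket dock -60.71984215271008 6.753761381179688 yaw 1.3207196396504357 [1.35910302 1.34795026 1.3290968  1.17459139]
rear face ang 86.75776739178318
bar ((502.0174560546875, 247.53598022460938), (24.785598754882812, 234.44468688964844), 85.46824645996094)
rear line [ 9.9814600e-01 -6.0865283e-02  4.8601117e+02  1.0642944e+02] x-ang 86.51051 42
```

It's square to about 1°, y is about +7 mm, and it's seated on the stop. I'll back off and lift clear.

>>> move_arm(
  increments=[
    {"wx":0.0,"wy":0.0,"wz":0.0,"dx":-0.001,"dy":0.0,"dz":0.002,"jaw":0.085},
    {"wx":0.0,"wy":0.0,"wz":0.0,"dx":-0.0025,"dy":0.0,"dz":0.0055,"jaw":0.085},
    {"wx":0.0,"wy":0.0,"wz":0.0,"dx":-0.005,"dy":0.0,"dz":0.01,"jaw":0.085},
    {"wx":0.0,"wy":0.0,"wz":0.0,"dx":-0.008,"dy":0.0,"dz":0.016,"jaw":0.085},
    {"wx":0.0,"wy":0.0,"wz":0.0,"dx":-0.008,"dy":0.0,"dz":0.016,"jaw":0.085},
    {"wx":0.0,"wy":0.0,"wz":0.0,"dx":-0.008,"dy":0.0,"dz":0.016,"jaw":0.085},
    {"wx":0.0,"wy":0.0,"wz":0.0,"dx":-0.008,"dy":0.0,"dz":0.016,"jaw":0.085},
    {"wx":0.0,"wy":0.0,"wz":0.0,"dx":-0.012,"dy":0.0,"dz":0.016,"jaw":0.085},
    {"wx":0.0,"wy":0.0,"wz":0.0,"dx":-0.012,"dy":0.0,"dz":0.016,"jaw":0.085},
    {"wx":0.0,"wy":0.0,"wz":0.0,"dx":-0.012,"dy":0.0,"dz":0.016,"jaw":0.085},
    {"wx":0.0,"wy":0.0,"wz":0.0,"dx":0.0,"dy":0.0,"dz":0.0,"jaw":0.085},
    {"wx":0.0,"wy":0.0,"wz":0.0,"dx":0.0,"dy":0.0,"dz":0.0,"jaw":0.085},
  ],
)

```text
time: 9.78
eef_pos: [487.9, -56.6, 23.0]
tool_rot: [0.617, 0.573, -0.389, 0.373]
force: [0.4, -0.7, -0.2]
finger_gap: 85.5
```

Run:
```python
from h import *
dock()
a=snap('top','t7r.png')[160:250,165:245];b=snap('side','s7r.png')[130:280,240:370]
a=cv2.resize(a[:,:,::-1],None,fx=5,fy=5,interpolation=cv2.INTER_CUBIC);b=cv2.resize(b[:,:,::-1],None,fx=3,fy=3,interpolation=cv2.INTER_CUBIC)
print(a.shape,b.shape)
cv2.imwrite('pics/f7.png',np.hstack([a,b]))
```

```text
t 9.7833 tcp dock -286.6918229196855 -6.637710221182227 23.025728042252585 contact x,z -282.1408793834826 39.433706638512774 yaw 0.33781568652342453 tilt 24.743629033173217 F [ 0.4 -0.7 -0.2] M [-0.22  0.02 -0.  ] 85.53383617859194
(450, 400, 3) (450, 390, 3)
```

View pics/f7.png

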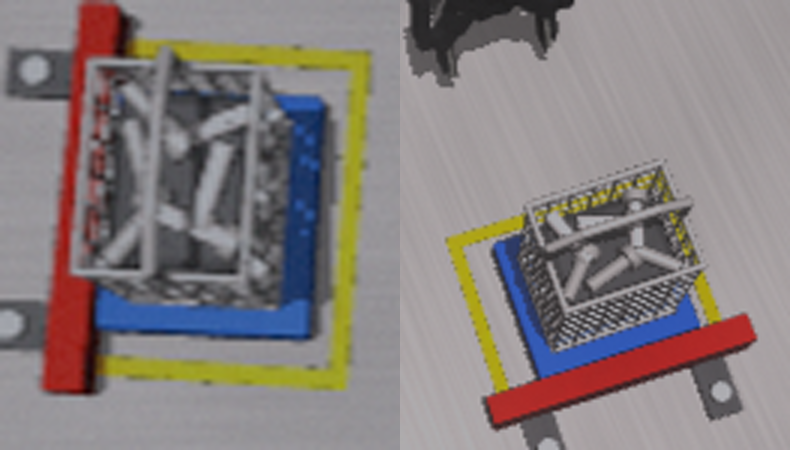

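The left panel shows the frame's front edge on the bar at (95,300)–(95,330) and its rear edge from (323,98) to (308,338), parallel to the bar. The side panel agrees: the frame is flush, upright and between the lines, and the gripper is well clear. I'm handing the job in.

Run:
```python
from h import *
bpose([(97,330),(308,338),(323,98),(112,90)],165,160,5)
# bystander check: image difference between first and last top picture around them
a=cv2.imread('pics/top0.png').astype(int);b=cv2.imread('pics/t7r.png').astype(int)
for n,(x0,x1,y0,y1) in dict(cam=(260,365,100,125),can=(85,135,168,205),brush=(138,210,112,138)).items(): print(n,abs(a-b)[y0:y1,x0:x1].mean().round(2))
print(ctrl.close_job())
```

```text
basket dock -61.04365053843279 6.942892595737237 yaw 0.7253662722146704 [1.45392794 1.44621611 1.24528064 1.05596383]
cam 3.15
can 3.37
brush 3.16
the job is handed in; nothing more can be done
None
```

I pushed the basket low on its blue frame with the open, tilted fingers. It squared up to the fingers, slid upright into the bay and met the stop bar. The contact force peaked at about 28 N. I then backed the arm about 155 mm clear and handed the job in at about 10 s; no verdict is reported.

**Last camera check, relative to the dock:**

| Check | Measured | Limit |
|---|---|---|
| x | about -61 mm | -71 to -60 mm |
| y | about +7 mm | ±22 mm |
| Squareness | about 0.7° | 4° |

- **x margin:** the x reading is close to the -60 mm limit, and the camera is only good to about 2–3 mm. The rise in force and the pictures both show the frame resting on the stop bar.
- **Upright:** I judged this by eye in the final side picture.
- **Camshaft, can and brush:** the top pictures from before and after differ by only about 3 grey levels around them, equally for all three. I take that as image noise, so they look undisturbed.
- **Refused call:** the first move call was refused before anything moved. It went through once I gave every field, including the jaw.

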